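Load the analyser's reagent tray from the bench rack in its colour order

TASK

Load the analyser's reagent tray: move the row of four bottles with coloured caps, one at a time, from the teal bench rack into the tray on the black deck, each standing down in the cup of its own colour, so that the new row follows the tray's order of colours. Keep the bottles upright all the way, and leave the two white-capped bottles standing in their places.

Things in the scene. Friction and masses are not known exactly. Their poses are not given: they have to be found in the camera images.
- bottle_red_mid (a point): Reagent bottle with a red screw cap and a red band on its label: a round milky plastic bottle, 34 mm in diameter, 90 mm tall (the cap, 29 mm in diameter, is the top 20 mm), about 75 g, rigid enough to grip firmly by its body or cap, starting upright in one of the five places of the teal bench rack. This point is the bottle's centre, on its axis, 45 mm above its underside; z points along the axis to the cap.
- bottle_yellow_mid (a point): Reagent bottle with a yellow screw cap and a yellow band on its label: a round milky plastic bottle, 34 mm in diameter, 90 mm tall (the cap, 29 mm in diameter, is the top 20 mm), about 75 g, rigid enough to grip firmly by its body or cap, starting upright in one of the five places of the teal bench rack. This point is the bottle's centre, on its axis, 45 mm above its underside; z points along the axis to the cap.
- bottle_green_mid (a point): Reagent bottle with a green screw cap and a green band on its label: a round milky plastic bottle, 34 mm in diameter, 90 mm tall (the cap, 29 mm in diameter, is the top 20 mm), about 75 g, rigid enough to grip firmly by its body or cap, starting upright in one of the five places of the teal bench rack. This point is the bottle's centre, on its axis, 45 mm above its underside; z points along the axis to the cap.
- bottle_blue_mid (a point): Reagent bottle with a blue screw cap and a blue band on its label: a round milky plastic bottle, 34 mm in diameter, 90 mm tall (the cap, 29 mm in diameter, is the top 20 mm), about 75 g, rigid enough to grip firmly by its body or cap, starting upright in one of the five places of the teal bench rack. This point is the bottle's centre, on its axis, 45 mm above its underside; z points along the axis to the cap.
- cup_red: The red cup: a fixed round open cup, 58 mm outside diameter, 50 mm inside, 18 mm high with a 4 mm thick floor, one of five in a row along the aluminium tray on the analyser's black loading deck, 68 mm between centres; origin at the centre of its underside (so a bottle standing in it has its centre 49 mm above this origin), z up, y along the row.
- cup_yellow: The yellow cup: a fixed round open cup, 58 mm outside diameter, 50 mm inside, 18 mm high with a 4 mm thick floor, one of five in a row along the aluminium tray on the analyser's black loading deck, 68 mm between centres; origin at the centre of its underside (so a bottle standing in it has its centre 49 mm above this origin), z up, y along the row.
- cup_green: The green cup: a fixed round open cup, 58 mm outside diameter, 50 mm inside, 18 mm high with a 4 mm thick floor, one of five in a row along the aluminium tray on the analyser's black loading deck, 68 mm between centres; origin at the centre of its underside (so a bottle standing in it has its centre 49 mm above this origin), z up, y along the row.
- cup_blue: The blue cup: a fixed round open cup, 58 mm outside diameter, 50 mm inside, 18 mm high with a 4 mm thick floor, one of five in a row along the aluminium tray on the analyser's black loading deck, 68 mm between centres; origin at the centre of its underside (so a bottle standing in it has its centre 49 mm above this origin), z up, y along the row.
- bottle_white1_mid (a point): A white-capped bottle of the same shape and size standing in the fifth place of the teal bench rack (a fixed block 72 x 352 x 22 mm, with five round holes 46 mm wide and 16 mm deep in a row, 68 mm between centres, whose floors lie 6 mm above the bench). It stays where it is. This point is its centre, 45 mm above its underside.
- bottle_white2_mid (a point): A white-capped bottle of the same shape and size, already standing in the grey fifth cup of the tray's row. It stays where it is. Nothing standing on or around the two rows is taller than the bottles. This point is its centre, 45 mm above its underside.

How it is judged:
At the end, for the whole second after the job is handed in: Each coloured bottle stands upright (within 0.12 rad) on the floor of the cup of its own colour, its axis within 12 mm of the cup's, released and at rest; both white-capped bottles still stand upright within 25 mm of where they started (horizontal distance between bottle_red_mid and cup_red below 0.012 m and z of bottle_red_mid in the frame of cup_red between 0.044 and 0.055 m and angle between each of bottle_red_mid, bottle_yellow_mid, bottle_green_mid, bottle_blue_mid, bottle_white1_mid, bottle_white2_mid's own z axis and vertical below 0.12 rad and linear speed of each of bottle_red, bottle_yellow, bottle_green, bottle_blue, bottle_white1, bottle_white2 below 0.02 m/s and horizontal distance between bottle_yellow_mid and cup_yellow below 0.012 m and z of bottle_yellow_mid in the frame of cup_yellow between 0.044 and 0.055 m and horizontal distance between bottle_green_mid and cup_green below 0.012 m and z of bottle_green_mid in the frame of cup_green between 0.044 and 0.055 m and horizontal distance between bottle_blue_mid and cup_blue below 0.012 m and z of bottle_blue_mid in the frame of cup_blue between 0.044 and 0.055 m and distance of each of bottle_white1_mid, bottle_white2_mid from where it was at the start of the episode below 0.025 m); the robot touches nothing.
It fails at once if a bottle is tipped over (its axis more than 0.7 rad from vertical) (angle between any of bottle_red_mid, bottle_yellow_mid, bottle_green_mid, bottle_blue_mid, bottle_white1_mid, bottle_white2_mid's own z axis and vertical above 0.7 rad).
It fails at once if a white-capped bottle is taken out of its place (moved more than 40 mm) (distance of any of bottle_white1_mid, bottle_white2_mid from where it was at the start of the episode above 0.04 m).
It also fails if it takes over 112 s, if anything falls off the work surface, if the arm or the gripper's body presses on something with over 40 N, if the wrist force passes 120 N, or if a joint passes its speed limit or range.

ROBOT

A 6-joint arm with a two-finger parallel gripper is mounted at the origin on the work surface. World frame = base frame: x ahead of the robot, y to its left, z up, the work surface at z = 0. Lengths are in m, angles in rad, forces in N, time in s.
With the tool pointing down it reaches from about 0.3 to 0.775 m from the base axis. Payload 14.6 kg.
Tool frame: the origin (TCP) lies at the centre of the arm's flange, where the gripper is bolted on; the fingertips stand bot.tip_reach ahead of it and the grasp point (between the pads) lies 155 mm ahead of it (bot.tip_reach is the distance from the TCP to the fingertips, in m); z points along the fingers, y is the line along which they close (so a half turn about z gives the same grasp; the last joint's range is limited). The gripper opens to 85 mm and grips with 20 to 120 N. Pads are 22 mm wide; open, the fingers measure 114 mm over their backs; the gripper's body (76 mm by 85 mm) begins 54 mm behind the grasp point. The pads swing forward as they close: fully open they stand 13 mm farther back than shut.
Start: joints at [1.205, 0.3, 1.521, -0, 1.321, -0.067], TCP at [0.162, 0.526, 0.405] pointing down, gripper open.
Joint ranges: [-3.03, 3.03], [-0.79, 2.21], [0.23, 2.52], [-1.04, 4.18], [0, 3.07], [-2.55, 2.55]. Speed limits (rad/s): [2.22, 2.22, 2.57, 3.14, 3.14, 3.14].

INTERFACE

Orientations are given as a unit quaternion [w, x, y, z].
In Python, from cell import bot gives the robot as it stands. The module is installed in compiled form; this text tells all that it offers. Calls block until the motion is done:
- bot.move_pose(position, orientation): joint-space move of the TCP to a pose.
- bot.move_l(position, rot=None, max_speed=0.15): straight line of the TCP; rot=None keeps the orientation; max_speed is the mean speed in m/s.
- bot.set_joints(angles): joint-space move.
- bot.move_gripper(opening): finger opening in m; the grip force is fixed at half the most; returns when the fingers have stopped.
- bot.wait(seconds).
- bot.inverse_kinematics(position, orientation): joint angles nearest the present ones, or None.
- bot.sense(): the state.
- bot.read_camera(name): name is "scene" or "top"; returns a dict with "pixels" (420x560x3 uint8, blue, green, red), "fov_y" (degrees; the focal length in pixels is half the picture's height over the tangent of half this angle, whatever the lens; pixels are square), "cx", "cy" (the principal point, pixels), "extrinsics" (4x4, takes a point from world to camera coordinates). Camera axes: x right, y down, z forward; pixel columns grow to the right and rows downward; lengths in m; the calibration is good to about 2 mm. A picture is of the moment at which its call begins. There is no depth.
A pose or a line that the arm cannot do raises bot.IKError and nothing moves.
- bot.sign_off(): hands the job in; it is judged then, once.
Trained networks look in a picture, given as the dict that the camera call returned (one of the last four; its "shot" number tells which), for a name from the list of things; names that differ only in an ending like _2 or _b are one class to them, and where a whole thing is asked for, a point or a joint stands for the part that bears it (a point fixed in the world has none). Each returns a list of dicts, best first, with "conf" (0 to 1); they miss things now and then, are a little off and sometimes report something else, mostly with a low value. They report only what shows in the picture. A call takes as long as a camera call.
- bot.recognise(target, picture): "rect" ([left, top, width, height] in pixels, round what is visible of it).
- bot.masks_of(target, picture): "region" (420x560 bool, what is visible of it) and "rect" ([left, top, width, height] in pixels, round what is visible of it).
- bot.pinpoint(target, picture): "uv" ([column, row] in pixels: a listed point, or the origin of a listed thing).
The state is a dict: "clock": time; "qpos": joint angles; "joint_vel": joint speeds; "joint_efforts": joint torques, N m; "eef_pos": TCP position; "tool_rot": TCP orientation; "contact_force": force on the tool from outside, world axes, zero at the start; "torque": the same for the moment, N m; "gripper_width": finger opening in m; "grip_force": force on a finger pad.
Only numpy, scipy, OpenCV 4.12 (cv2) and the standard library are available. Lean on these libraries where they do the work, as an engineer would, in place of code of your own. Each camera call takes 0.05 s, during which the arm holds its last target. There are 200 camera calls.

## Working session

There is one attempt and no reset: what is moved stays moved. The work goes in short steps, each a Python script; the robot and the scene stay as the last script left them, time stands still between calls to the robot, and variables do not carry over. Pictures are saved under pics/ and viewed, at most 14 in all, crops included, and the job is handed in when it is done.

```bash
mkdir -p pics
python3 - <<'E'
from cell import bot
import cv2,numpy as np
print(bot.tip_reach, bot.sense())
for n in("scene","top"):
    p=bot.read_camera(n); cv2.imwrite(f"pics/{n}0.png",p["pixels"])
    print(n,p["fov_y"],p["cx"],p["cy"],p["extrinsics"].round(4).tolist())
    for t in["bottle_red_mid","bottle_yellow_mid","bottle_green_mid","bottle_blue_mid","bottle_white1_mid","bottle_white2_mid","cup_red","cup_yellow","cup_green","cup_blue"]:
        print(t,[(np.round(d["uv"],1).tolist(),round(d["conf"],2)) for d in bot.pinpoint(t,p)[:3]])
E
```

```text
0.1734 {'clock': 0.0, 'qpos': array([ 1.20543108e+00,  3.00476874e-01,  1.52161839e+00,  8.56866377e-06,
        1.32070112e+00, -6.66156876e-02]), 'joint_vel': array([ 3.73124714e-05, -1.10540455e-03,  8.67934148e-04,  1.46559847e-03,
       -3.40704501e-04,  2.67987319e-04]), 'joint_efforts': array([ 1.15148305e-04, -5.43505239e+01, -3.61796701e+01,  2.23496136e-05,
        3.90274945e-03, -2.46887805e-05]), 'eef_pos': array([0.16187515, 0.5255973 , 0.40410224]), 'tool_rot': array([-1.33042676e-04,  1.48820929e-01,  9.88863979e-01, -5.86991023e-04]), 'contact_force': array([-0.19618203,  1.13395578, -0.42129258]), 'torque': array([0.07006889, 0.04354648, 0.04123358]), 'grip_force': 0.0, 'gripper_width': 0.08504999104018408}
scene 42.63450952200739 289.90396282669667 213.68808955366202 [[0.3525, 0.9358, -0.0043, -0.2013], [0.7288, -0.2774, -0.6261, -0.3402], [-0.5871, 0.2176, -0.7797, 1.5489], [0.0, 0.0, 0.0, 1.0]]
bottle_red_mid []
bottle_yellow_mid [([390.8, 182.2], 0.57), ([328.9, 230.5], 0.56)]
bottle_green_mid [([352.0, 214.2], 0.7)]
bottle_blue_mid [([390.3, 183.8], 0.89)]
bot
[... 192 characters left out ...]
9, 259.3], 0.64)]
cup_blue [([161.9, 274.3], 0.85), ([352.2, 212.8], 0.3)]
top 48.91405522350666 271.7953066451125 203.64684486036657 [[0.0087, -0.9999, 0.0101, 0.0111], [-0.9973, -0.0094, -0.0723, 0.5403], [0.0724, -0.0095, -0.9973, 1.2269], [0.0, 0.0, 0.0, 1.0]]
bottle_red_mid [([195.9, 201.4], 0.76), ([247.4, 182.5], 0.7)]
bottle_yellow_mid [([247.6, 183.1], 0.65)]
bottle_green_mid [([222.3, 191.9], 0.5)]
bottle_blue_mid [([171.0, 210.1], 0.61)]
bottle_white1_mid [([147.5, 221.6], 0.62), ([356.2, 197.6], 0.25)]
bottle_white2_mid [([336.5, 190.0], 0.61)]
cup_red [([407.9, 208.0], 0.93)]
cup_yellow [([360.0, 200.4], 0.68)]
cup_green [([308.4, 188.1], 0.64)]
cup_blue [([386.3, 201.5], 0.94)]
```

View pics/scene0.png

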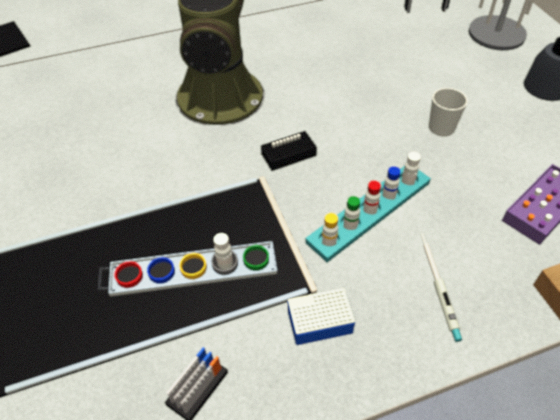

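View pics/top0.png

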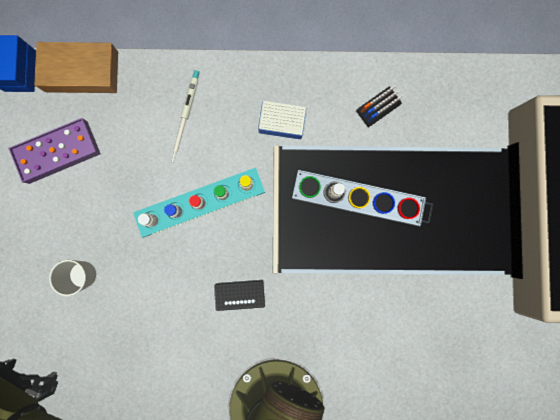

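The teal rack reads yellow, green, red, blue, white from right to left in the top view, at about (247,182) to (147,220). The tray reads green, white, yellow, blue, red from left to right, at about (310,187) to (409,208). Next I fit both rows to the pinpoints in the two cameras.

```bash
cat > h.py <<'E'
from cell import bot
import numpy as np
from scipy.optimize import least_squares
from scipy.spatial.transform import Rotation as R
def proj(p,X):
    X=np.atleast_2d(X); E=p["extrinsics"]; c=X@E[:3,:3].T+E[:3,3]
    f=p["pixels"].shape[0]/2/np.tan(np.radians(p["fov_y"])/2)
    return c[:,:2]/c[:,2:]*f+[p["cx"],p["cy"]]
RACK={"bottle_yellow_mid":-2,"bottle_green_mid":-1,"bottle_red_mid":0,"bottle_blue_mid":1,"bottle_white1_mid":2}
TRAY={"cup_red":-2,"cup_blue":-1,"cup_yellow":0,"cup_green":2}
def row(v,k): return v[:3]+k*.068*np.array([-np.sin(v[3]),np.cos(v[3]),0])
def fit(names,v0,n=2):
    obs=[]
    for _ in range(n):
        for c in("scene","top"):
            p=bot.read_camera(c)
            for t,k in names.items():
                obs+=[(p,k,np.array(d["uv"]),d["conf"],t) for d in bot.pinpoint(t,p)]
    r=lambda v:np.concatenate([proj(p,row(v,k))[0]-uv for p,k,uv,_,_ in obs])
    s=least_squares(r,v0,loss="cauchy",f_scale=1.,x_scale=[.1,.1,.1,.3])
    e=np.linalg.norm(r(s.x).reshape(-1,2),axis=1)
    for a in ("all",): print(s.x.round(4),"inl med",np.median(e).round(2),"outl",sum(e>4),len(e))
    return s.x
def down(yaw,y=None): # tool y axis along world angle yaw, z down
    Y=np.array([np.cos(yaw),np.sin(yaw),0]);Z=np.array([0,0,-1.]);
    q=R.from_matrix(np.c_[np.cross(Y,Z),Y,Z]).as_quat(); return q[[3,0,1,2]]
E
python3 - <<'E'
from h import *
a=fit(RACK,[.5,.2,.05,0.3]); b=fit(TRAY,[.5,-.2,.03,-.2])
np.save("ab.npy",[a,b])
print(bot.sense()["clock"])
for v in(a,b):
  for k in range(-2,3):
    for z in (.16+.05,.38):
      P=row(v,k).copy(); P[2]=z
      print(k,P.round(3),[None if q is None else q.round(2).tolist() for q in (bot.inverse_kinematics(P,down(v[3]+f)) for f in(0,np.pi))])
E
```

```text
[0.5409 0.2164 0.0476 0.3471] inl med 2.71 outl 9 26
[ 0.5609 -0.2154  0.019  -0.1963] inl med 3.41 outl 6 19
3.3
-2 [0.587 0.089 0.21 ] [[0.09, 0.62, 1.55, -0.0, 0.97, -0.26], None]
-2 [0.587 0.089 0.38 ] [[0.09, 0.42, 1.42, -0.0, 1.3, -0.26], None]
-1 [0.564 0.152 0.21 ] [[0.2, 0.6, 1.58, -0.0, 0.96, -0.15], None]
-1 [0.564 0.152 0.38 ] [[0.2, 0.4, 1.45, -0.0, 1.3, -0.15], None]
0 [0.541 0.216 0.21 ] [[0.32, 0.6, 1.59, -0.0, 0.96, -0.03], None]
0 [0.541 0.216 0.38 ] [[0.32, 0.39, 1.46, -0.0, 1.29, -0.03], None]
1 [0.518 0.28  0.21 ] [[0.43, 0.61, 1.57, -0.0, 0.97, 0.09], None]
1 [0.518 0.28  0.38 ] [[0.43, 0.41, 1.44, -0.0, 1.3, 0.09], None]
2 [0.495 0.344 0.21 ] [[0.55, 0.63, 1.52, -0.0, 0.98, 0.2], None]
2 [0.495 0.344 0.38 ] [[0.55, 0.44, 1.39, -0.0, 1.31, 0.2], None]
-2 [ 0.534 -0.349  0.21 ] [[-0.64, 0.7, 1.41, -0.0, 1.03, -0.44], None]
-2 [ 0.534 -0.349  0.38 ] [[-0.64, 0.52, 1.28, -0.0, 1.35, -0.44], None]
-1 [ 0.548 -0.282  0.21 ] [[-0.54, 0.66, 1.48, -0.0, 1.0, -0.34], None]
-1 [ 0.548 -0.282  0.38 ] [[-0.54, 0.47, 1.35, -0.0, 1.32, -0.34], None]
0 [ 0.561 -0.215  0.21 ] [[-0.43, 0.63, 1.53, -0.0, 0.98, -0.23], None]
0 [ 0.561 -0.215  0.38 ] [[-0.43, 0.43, 1.4, -0.0, 1.31, -0.23], None]
1 [ 0.574 -0.149  0.21 ] [[-0.32, 0.62, 1.55, -0.0, 0.97, -0.12], None]
1 [ 0.574 -0.149  0.38 ] [[-0.32, 0.42, 1.42, -0.0, 1.3, -0.12], None]
2 [ 0.587 -0.082  0.21 ] [[-0.2, 0.62, 1.55, -0.0, 0.97, -0.0], None]
2 [ 0.587 -0.082  0.38 ] [[-0.2, 0.42, 1.42, -0.0, 1.3, -0.0], None]
```

Residuals of about 3 px are too high. I'll look at their pattern for lens distortion or network bias.

Run:
```python
from h import *
a,b=np.load("ab.npy")
for c in("scene","top"):
    p=bot.read_camera(c)
    for v,N in((a,RACK),(b,TRAY)):
        for t,k in N.items():
            m=proj(p,row(v,k))[0]
            print(c,t,m.round(1),[(np.array(d["uv"])-m).round(1).tolist() for d in bot.pinpoint(t,p)])
    vis=p["pixels"].copy()
    import cv2
    for v,N in((a,RACK),(b,TRAY)):
        for k in range(-2,3):
            P=row(v,k)
            if N is RACK: 
                A,B=P.copy(),P.copy();A[2]=.006;B[2]=.096
                ab=proj(p,np.array([A,B])); cv2.line(vis,*[tuple(int(x) for x in q.round()) for q in ab],(255,0,255),1)
            else:
                th=np.linspace(0,6.28,40); C=P+np.c_[.029*np.cos(th),.029*np.sin(th),0*th+.018]
                cv2.polylines(vis,[proj(p,C).round().astype(int)],True,(255,0,255),1)
    x0,y0,w,h=(100,130,340,180) if c=="scene" else (120,140,320,110)
    cv2.imwrite(f"pics/o_{c}.png",cv2.resize(vis[y0:y0+h,x0:x0+w],None,fx=2.3,fy=2.3,interpolation=cv2.INTER_CUBIC))
```

```text
scene bottle_yellow_mid [330.  228.8] []
scene bottle_green_mid [352.  213.1] [[-133.5, 39.1]]
scene bottle_red_mid [373.  198.2] [[0.2, -2.1]]
scene bottle_blue_mid [393.1 183.8] [[-0.0, -0.8]]
scene bottle_white1_mid [412.4 170.1] [[0.9, -0.4]]
scene cup_red [130.3 276.7] [[-0.7, -0.9]]
scene cup_blue [162.6 272.2] [[-2.0, -0.3]]
scene cup_yellow [194.5 267.8] [[-2.6, 2.4]]
scene cup_green [257.3 259.1] [[95.0, -45.3], [-4.6, 1.1], [157.0, -90.1]]
top bottle_yellow_mid [244.6 184.9] [[1.4, -0.6]]
top bottle_green_mid [220.3 193.4] [[2.3, -0.8]]
top bottle_red_mid [195.9 201.9] [[0.8, -3.6]]
top bottle_blue_mid [171.3 210.4] [[4.2, 0.4]]
top bottle_white1_mid [146.7 219. ] [[1.8, 1.4]]
top cup_red [406.5 207.1] [[-1.4, 2.3]]
top cup_blue [381.9 202. ] [[5.7, 2.1]]
top cup_yellow [357.3 196.8] [[0.9, 2.2], [-108.4, -12.6]]
top cup_green [308.1 186.6] [[-0.9, -0.2]]
```

View pics/o_scene.png

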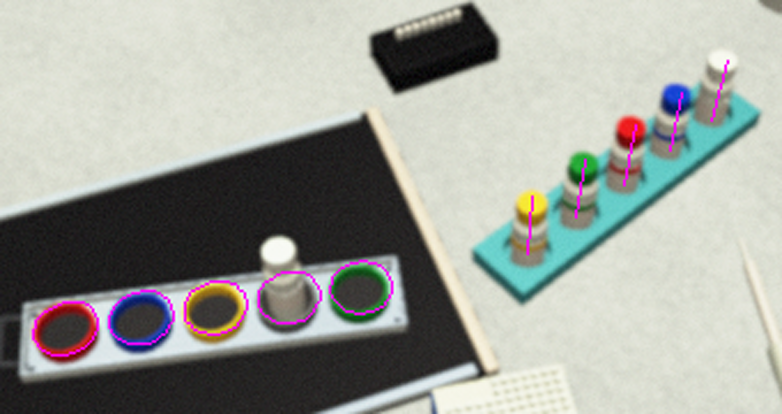

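View pics/o_top.png

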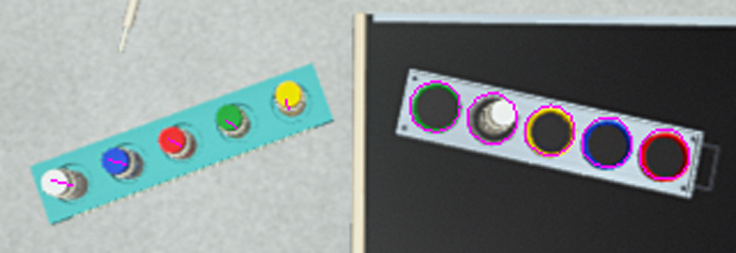

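The overlay matches to within a few mm. The cap and ring colours are clean, so I'll refine each bottle and the tray from colour blobs against projected cylinder silhouettes.

```bash
cat >> h.py <<'E'
import cv2
HUE={"red":0,"yellow":25,"green":65,"blue":115}
def blob(p,col,near,rad=17):
    hsv=cv2.cvtColor(p["pixels"],cv2.COLOR_BGR2HSV).astype(int)
    dh=np.abs((hsv[...,0]-HUE[col]+90)%180-90)
    m=((dh<14)&(hsv[...,1]>110)&(hsv[...,2]>45)).astype(np.uint8)
    w=np.zeros_like(m); cv2.circle(w,tuple(int(x) for x in np.round(near)),rad,1,-1)
    n,l,s,_=cv2.connectedComponentsWithStats(m*w,connectivity=8)
    if n<2: return None
    x,y,bw,bh,_=s[1+np.argmax(s[1:,4])]; return np.array([x+(bw-1)/2,y+(bh-1)/2,bw,bh])
def sil(p,P,r,z0,z1):
    th=np.linspace(0,2*np.pi,60); c=np.c_[r*np.cos(th),r*np.sin(th)]+P[:2]
    u=proj(p,np.r_[np.c_[c,0*th+z0],np.c_[c,0*th+z1]]); lo,hi=u.min(0),u.max(0)
    return np.r_[(lo+hi)/2,hi-lo]
def cap_xy(pics,col,P,base=.006):
    o=[(p,blob(p,col,sil(p,P,.0145,base+.07,base+.09)[:2],10)) for p in pics]; o=[x for x in o if x[1] is not None]
    s=least_squares(lambda q:np.concatenate([sil(p,q,.0145,base+.07,base+.09)[:2]-b[:2] for p,b in o]),P[:2])
    return s.x,s.fun.round(1).tolist(),[b[2:].tolist() for _,b in o]
def cups(pics,v0):
    o=[]
    for t,k in TRAY.items():
        for p in pics:
            b=blob(p,t[4:],sil(p,row(v0,k),.029,v0[2],v0[2]+.018)[:2],18)
            if b is not None:o.append((p,k,b))
    def f(v): return np.concatenate([sil(p,row(v,k),.029,v[2],v[2]+.018)[:2]-b[:2] for p,k,b in o])
    s=least_squares(f,v0,loss="soft_l1",x_scale=[.1,.1,.1,.3]); print([(k,b[2:].tolist()) for _,k,b in o]); return s.x,f(s.x).reshape(-1,2).round(1).tolist()
E
python3 - <<'E'
from h import *
a,b=np.load("ab.npy")
pics=[bot.read_camera(c) for c in("scene","top")]
B={}
for t,k in RACK.items():
    c=t.split("_")[1]
    if c in HUE: B[c],*i=cap_xy(pics,c,row(a,k)); print(c,B[c].round(4),row(a,k).round(4),i)
b2,i=cups(pics,b); print(b2.round(4),i)
np.savez("est.npz",tray=b2,yaw=a[3],**B)
E
```

```text
yellow [0.5931 0.086 ] [0.5872 0.0885 0.0476] [[0.0, 0.4, -0.1, 0.4], [[13.0, 15.0], [11.0, 12.0]]]
green [0.5669 0.1516] [0.564  0.1525 0.0476] [[0.2, 0.3, 0.1, 0.3], [[12.0, 13.0], [11.0, 12.0]]]
red [0.5413 0.2138] [0.5409 0.2164 0.0476] [[0.0, 0.0, 0.0, 0.1], [[13.0, 14.0], [12.0, 12.0]]]
blue [0.5176 0.2767] [0.5178 0.2804 0.0476] [[0.1, 0.0, 0.1, 0.1], [[13.0, 13.0], [12.0, 12.0]]]
[(-2, [27.0, 26.0]), (-2, [22.0, 21.0]), (-1, [27.0, 26.0]), (-1, [22.0, 22.0]), (0, [26.0, 26.0]), (0, [21.0, 21.0]), (2, [25.0, 25.0]), (2, [22.0, 22.0])]
[ 0.559  -0.2181  0.0189 -0.2062] [[-0.2, 0.2], [0.0, 0.0], [0.2, -0.0], [0.3, 0.1], [-0.1, -0.2], [0.0, 0.2], [0.6, 0.1], [0.1, -0.1]]
```

```bash
cat >> h.py <<'E'
def load(col,up=.35):
    e=np.load("est.npz"); xy=e[col]; v=e["tray"]; c=row(v,TRAY["cup_"+col])
    d=e["blue"]-e["yellow"]; qa=down(np.arctan2(-d[0],d[1])); qb=down(v[3])
    g=.211
    bot.move_pose([*xy,up],qa); bot.move_l([*xy,g],max_speed=.12)
    bot.move_gripper(.0); s=bot.sense(); print(col,"grip",s["gripper_width"].round(4),s["grip_force"],s["contact_force"].round(1))
    if not .028<s["gripper_width"]<.038: raise SystemExit("bad grip")
    bot.move_l([*xy,up],max_speed=.12)
    bot.move_pose([c[0],c[1],up],qb); bot.wait(.3)
    s=bot.sense(); print("held",s["gripper_width"].round(4)); f0=s["contact_force"][2]
    z=g-.006+c[2]+.004
    bot.move_l([c[0],c[1],z+.005],max_speed=.12)
    for dz in np.arange(.004,-.005,-.001):
        bot.move_l([c[0],c[1],z+dz],max_speed=.03); f=bot.sense()["contact_force"][2]-f0
        if f>4: break
    print("down at dz",round(dz,4),"f",f)
    bot.move_gripper(.085); bot.move_l([c[0],c[1],up],max_speed=.15)
    print("t",bot.sense()["clock"])
def shot(n):
    for c in("scene","top"):
        p=bot.read_camera(c)["pixels"]; x,y,w,h=(100,130,340,180) if c=="scene" else (120,140,320,110)
        cv2.imwrite(f"pics/{n}_{c}.png",cv2.resize(p[y:y+h,x:x+w],None,fx=2.3,fy=2.3))
E
python3 - <<'E'
from h import *
load("yellow"); shot("y")
E
```

```text
Traceback (most recent call last):
  File "h.py", line 58, in load
    bot.move_gripper(.0); s=bot.sense(); print(col,"grip",s["gripper_width"].round(4),s["grip_force"],s["contact_force"].round(1))
                                                          ^^^^^^^^^^^^^^^^^^^^^^^^
AttributeError: 'float' object has no attribute 'round'
```

```bash
sed -i 's/s\["gripper_width"\].round(4)/round(float(s["gripper_width"]),4)/' h.py
python3 - <<'E'
from h import *
bot.move_gripper(.085); p=bot.sense()["eef_pos"]; print(p); bot.move_l([p[0],p[1],.35])
load("yellow"); shot("y")
E
```

```text
[0.59314836 0.08602033 0.21098095]
yellow grip 0.0324 60.00168553786352 [-1.   0.   6.2]
held 0.0324
down at dz -0.003 f 5.838689457268014
t 19.6417
```

View pics/y_scene.png

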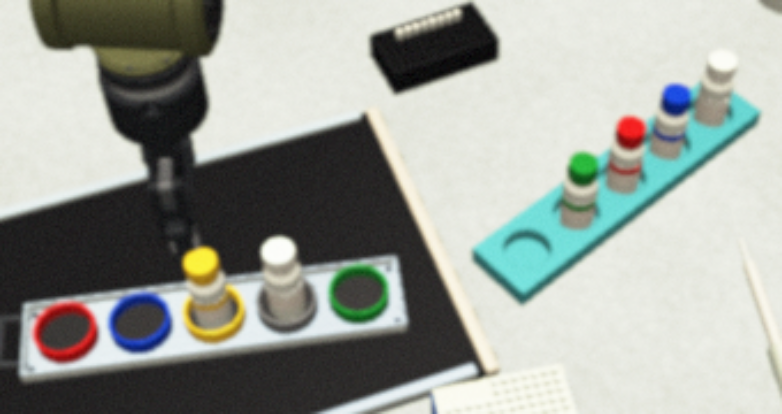

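The yellow bottle (200,285) stands upright in the yellow cup, and the other bottles are undisturbed. I'll move the remaining three.

Run:
```python
from h import *
for c in("green","red","blue"): load(c)
bot.move_pose([.45,.1,.4],down(0.)); shot("f")
pics=[bot.read_camera(c) for c in("scene","top")]
v=np.load("est.npz")["tray"]
for c in HUE:
    P=row(v,TRAY["cup_"+c]); xy,*i=cap_xy(pics,c,P,v[2]+.004); print(c,((xy-P[:2])*1000).round(1),i)
print(bot.sense()["clock"])
```

```text
green grip 0.0326 59.565376586979255 [-2.3 -0.7  5.6]
held 0.0319
down at dz -0.003 f 5.171343007914402
t 30.1917
red grip 0.0322 59.6491896151565 [-2.5 -0.7  5.5]
held 0.0322
down at dz -0.003 f 7.077301451964569
t 41.5083
blue grip 0.0322 59.491011168574914 [-2.4 -1.1  5.7]
held 0.0321
down at dz -0.003 f 6.885933461260249
t 53.9
red [-0.4  0.2] [[-0.1, -0.2, -0.0, -0.2], [[19.0, 18.0], [14.0, 18.0]]]
yellow [-2.1  0.9] [[0.2, -0.6, 0.5, -0.5], [[19.0, 18.0], [13.0, 19.0]]]
green [-0.9  0.8] [[0.4, -0.1, 0.5, 0.1], [[16.0, 17.0], [18.0, 16.0]]]
blue [-1.1  0.4] [[0.8, -0.3, 1.1, -0.2], [[18.0, 17.0], [15.0, 19.0]]]
55.5833
```

View pics/f_scene.png

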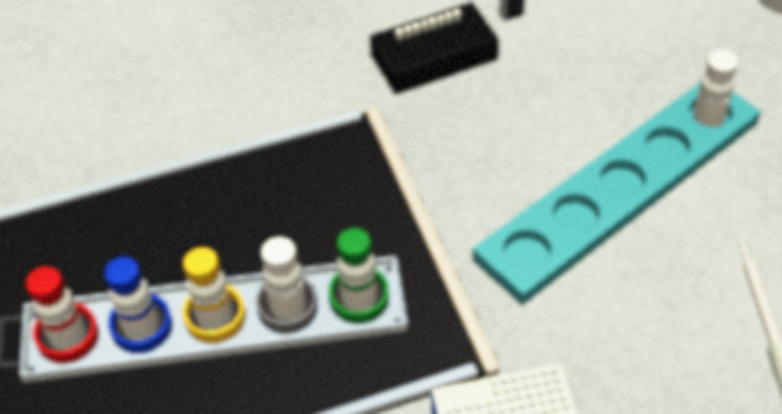

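All four bottles stand in the cups of their own colour, with the caps centred over the cups within about 2 mm. Both white bottles are unmoved.

```bash
python3 -c "
from cell import bot
print(bot.sign_off())"
```

```text
the job is handed in; nothing more can be done
None
```

I handed the job in at about 56 s of the 112 s limit: all four coloured bottles stand upright in the cups of their own colour, with the caps measured within about 2 mm of the cup centres, and both white-capped bottles look unmoved in the last picture; the judge's verdict was not shown.

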